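Set the long glass cell in the photometer's light path

ROBOT

A 6-joint arm with a two-finger parallel gripper is mounted at the origin on the work surface. World frame = base frame: x ahead of the robot, y to its left, z up, the work surface at z = 0. Lengths are in m, angles in rad, forces in N, time in s.
With the tool pointing down it reaches from about 0.3 to 0.875 m from the base axis. Payload 6.4 kg.
Tool frame: the origin (TCP) lies midway between the tips of the shut fingers; the grasp point (between the pads) lies 19 mm behind it; z points along the fingers, y is the line along which they close (so a half turn about z gives the same grasp; the last joint's range is limited). The gripper opens to 85 mm and grips with 20 to 120 N. Pads are 22 mm wide; open, the fingers measure 114 mm over their backs; the gripper's body (76 mm by 85 mm) begins 54 mm behind the grasp point. The pads swing forward as they close: fully open they stand 13 mm farther back than shut.
Start: joints at [-1.534, 0.181, 1.607, -0, 1.354, -0.206], TCP at [0.138, -0.558, 0.231] pointing down, gripper open.
Joint ranges: [-2.99, 2.99], [-0.89, 2.07], [0.3, 2.58], [-1.14, 4.28], [0, 2.63], [-3.12, 3.12]. Speed limits (rad/s): [2.57, 2.57, 3.01, 3.14, 3.14, 3.14].

INTERFACE

Orientations are given as a unit quaternion [w, x, y, z].
In Python, from bench import ctrl gives the robot as it stands.
- The arm moves only by the tool send_rows, never from a script. Its argument "motion" is a list of rows, each a list of 7 numbers: the turn, a rotation vector about the tool's x, y, z in degrees, then the shift along the tool's x, y, z in mm, then the closure, from -1 (fully open) to 1 (shut). In form: [[rx, ry, rz, tx, ty, tz, grip], ...]. A call has exactly 10 rows; each row shifts and turns the commanded pose from where the row before left it, along the tool's axes as they then stand; what a row does not reach is not made up. A row lasts 1/10 s, in which the tool goes at most 50 mm and 8.59 degrees, less where a joint would pass 70% of its speed; a pose out of reach is approached as far as the arm can. A call is refused whole if a number of a shift passes 50 or a number of a turn 8.59, either way. A call with a gripper value outside its range is refused whole. The fingers move at their own pace and stop on an object; the grip force is fixed at half the most. Time passes only in rows, so rows that do not move let the fingers close, or fill a call up. It gives the time, the measured TCP pose, the force, the opening and the grip force at its end, in the units of the state.
- ctrl.get_obs(): the state, without advancing time (a new reading comes with each control period).
- ctrl.camera(name): name is "side" or "top" or "wrist"; returns a dict with "color" (480x640x3 uint8, red, green, blue), "z_map" (480x640 float32, m along the optical axis (not along the pixel's ray), 0 where there is no reading), "mtx" (3x3 intrinsics, pixels), "extrinsics" (4x4, takes a point from camera to world coordinates); the wrist camera has in their place "hand_eye" (4x4, takes a point from camera to tool coordinates, whose origin is the TCP and whose axes are the flange's). Camera axes: x right, y down, z forward; pixel columns grow to the right and rows downward; lengths in m; the calibration is good to about 2 mm. A picture is of the moment at which its call begins: read the wrist's pose just before it.
- ctrl.hand_in(): hands the job in; it is judged then, once.
The state is a dict: "time_s": time; "q": joint angles; "dq": joint speeds; "joint_efforts": joint torques, N m; "eef_pos": TCP position; "eef_rot": TCP orientation; "wrist_force": force on the tool from outside, world axes, zero at the start; "torque": the same for the moment, N m; "opening": opening from 0.0 (shut) to 1.0 (fully open); "grasp_force": force on a finger pad.
Only numpy, scipy, OpenCV 4.12 (cv2) and the standard library are available. Lean on these libraries where they do the work, as an engineer would, in place of code of your own. Each camera call takes 0.05 s, during which the arm holds its last target. There are 200 camera calls.

TASK

The sample will be a weak one, so the photometer needs the long glass cell. Stand it upright in the middle of the small platform between the lamp and the detector, its two clear end faces towards lamp and detector so that the light runs straight through its length. Set it down, do not drop it or tip it over, and leave the other two cells standing where they are.

Things in the scene. Friction and masses are not known exactly. Their poses are not given: they have to be found in the camera images.
- long_cell: Glass cell to place: open-topped box 54 mm long, 26 wide, 50 tall, walls 3, about 0.09 kg, upright on the bench. Origin: centre of its underside, z up. x runs along its length, through the two clear end faces; y across its width, through the two long whitish frosted sides, 26 mm apart, the best ones to hold. The ends are alike: either way round will do.
- stage (a point): Centre of the top of the fixed photometer's platform: flat plate, 100 mm along the light path, 80 across, 45 above the bench. x: the light path, from lamp to detector; z up. White lamp house (slotted top, at -x) and detector house (dark readout, at +x), 90 mm wide, tops 102 above the bench; their lens tubes end 68 mm from this point. Light passes 25 mm above the platform's centre line.
- short_cell: Another glass cell, to be left alone: same make, but square, 26 mm by 26 mm and 50 mm tall, standing on the bench. Origin: centre of its underside.
- round_cell: Another glass cell, to be left alone: round, 29 mm across and 50 mm tall, open on top, standing on the bench. Origin: centre of its underside.
Things that resemble listed ones, but are neither listed nor needed, are in the scene too. Leave any yellow look-alike of the long_cell alone.

How it is judged:
At the end, for the whole second after the job is handed in: The long cell stands upright, still and released on the platform, its middle within 18 mm of the centre along the light path and 10 mm across it, its length within 12 degrees of the path, either way round; the other two cells are within 20 mm of where they stood (x of long_cell in the frame of stage between -0.018 and 0.018 m and y of long_cell in the frame of stage between -0.01 and 0.01 m and z of long_cell in the frame of stage between -0.004 and 0.005 m and angle between the x axis of long_cell and the x axis of stage, either way round below 0.21 rad and angle between long_cell's own z axis and vertical below 0.1 rad and linear speed of long_cell below 0.02 m/s and distance of each of short_cell, round_cell from where it was at the start of the episode below 0.02 m); the robot touches nothing.
It fails at once if the long cell is tipped over (leans more than 35 degrees) (angle between long_cell's own z axis and vertical above 0.61 rad).
It fails at once if the long cell is dropped (let go while more than 15 mm above the platform) (horizontal distance between long_cell and stage below 0.05 m and z of long_cell in the frame of stage above 0.015 m and contact force between long_cell and the fingers below 0.01 N).
It fails at once if another cell is shifted more than 20 mm or knocked over (distance of any of short_cell, round_cell from where it was at the start of the episode above 0.02 m or angle between any of short_cell, round_cell's own z axis and vertical above 0.5 rad).
It also fails if it takes over 35 s, if anything falls off the work surface, if the arm or the gripper's body presses on something with over 40 N, if the wrist force passes 120 N, or if a joint passes its speed limit or range.

## Working session

There is one attempt and no reset: what is moved stays moved. The work goes in short steps, Python scripts to look and compute and a tool call to move; the robot and the scene stay as the last step left them, time stands still between calls to the robot, and variables do not carry over. Pictures are saved under pics/ and viewed, at most 10 in all, crops included, and the job is handed in when it is done.

Besides the shell and the picture viewer there is one more tool, called as name(argument=value, ...), one argument or row to a line, values as JSON. send_rows: Moves the arm, as the interface text tells. Its arguments: {"type":"object","properties":{"motion":{"type":"array","items":{"type":"array","items":{"type":"number"}}}},"required":["motion"]}

```bash
mkdir -p pics; ls; cat > h.py <<'E'
import numpy as np, cv2
from scipy.spatial.transform import Rotation as R
from bench import ctrl
def T():
    o=ctrl.get_obs(); M=np.eye(4); q=o['eef_rot']; M[:3,:3]=R.from_quat([q[1],q[2],q[3],q[0]]).as_matrix(); M[:3,3]=o['eef_pos']; return M
def shot(n,save=None):
    M=T(); d=ctrl.camera(n)
    d['E']=np.array(d['extrinsics']) if 'extrinsics' in d else M@np.array(d['hand_eye'])
    d['K']=np.array(d['mtx'])
    if save: cv2.imwrite(f'pics/{save}.png',d['color'][:,:,::-1]); np.savez(f'pics/{save}.npz',c=d['color'],z=d['z_map'],E=d['E'],K=d['K'])
    return d
def ray(d,u,v):
    r=d['E'][:3,:3]@np.linalg.inv(d['K'])@np.array([u,v,1.]); return d['E'][:3,3],r
def onplane(d,u,v,z):
    p,r=ray(d,u,v); return p+r*(z-p[2])/r[2]
def proj(d,X):
    c=np.linalg.inv(d['E'])@np.append(X,1); p=d['K']@c[:3]; return p[:2]/p[2]
def load(n):
    f=np.load(f'pics/{n}.npz'); return dict(color=f['c'],z_map=f['z'],E=f['E'],K=f['K'])
E
python3 - <<'E'
from h import *
for n in('top','side','wrist'):
    d=shot(n,n+'0'); print(n,d['E'].round(3).tolist(),d['K'].round(1).tolist())
o=ctrl.get_obs();print({k:np.round(v,3) for k,v in o.items()}); print(T().round(3))
E
```

```text
pics
top [[-0.012, -0.988, 0.154, 0.37], [-1.0, 0.011, -0.005, 0.063], [0.003, -0.154, -0.988, 0.904], [0.0, 0.0, 0.0, 1.0]] [[493.9, 0.0, 318.2], [0.0, 493.9, 238.4], [0.0, 0.0, 1.0]]
side [[-0.939, -0.222, 0.263, 0.25], [-0.344, 0.64, -0.687, 0.782], [-0.016, -0.735, -0.678, 0.763], [0.0, 0.0, 0.0, 1.0]] [[526.8, 0.0, 324.9], [0.0, 526.8, 242.3], [0.0, 0.0, 1.0]]
wrist [[0.24, -0.931, -0.276, 0.209], [-0.971, -0.231, -0.067, -0.541], [-0.002, 0.284, -0.959, 0.373], [0.0, 0.0, 0.0, 1.0]] [[347.1, 0.0, 318.0], [0.0, 347.1, 237.5], [0.0, 0.0, 1.0]]
{'time_s': np.float64(0.15), 'q': array([-1.534,  0.181,  1.608,  0.   ,  1.354, -0.206]), 'dq': array([ 0.   , -0.002, -0.001,  0.001,  0.002, -0.001]), 'joint_efforts': array([ 1.0000e-03, -4.4526e+01, -3.5169e+01, -0.0000e+00,  6.0000e-03,
       -0.0000e+00]), 'eef_pos': array([ 0.138, -0.558,  0.231]), 'eef_rot': array([-0.001,  0.993,  0.121,  0.   ]), 'wrist_force': array([-0.982,  0.789,  0.227]), 'torque': array([-0.011,  0.03 , -0.02 ]), 'grasp_force': np.float64(0.0), 'opening': np.float64(0.999)}
[[ 0.971  0.24  -0.     0.138]
 [ 0.24  -0.971  0.001 -0.558]
 [ 0.    -0.001 -1.     0.231]
 [ 0.     0.     0.     1.   ]]
```

View pics/top0.png

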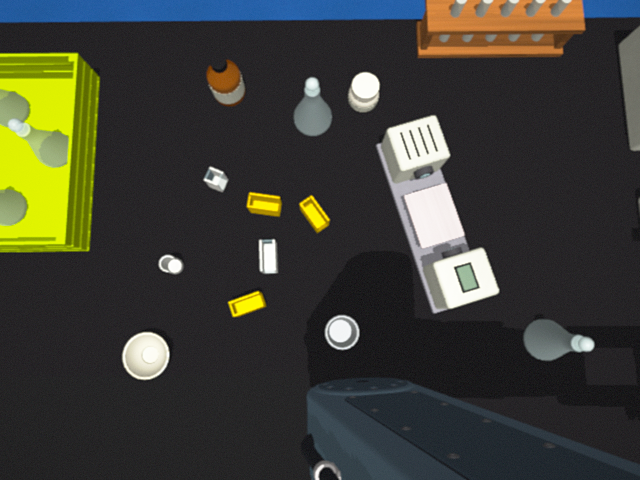

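View pics/side0.png

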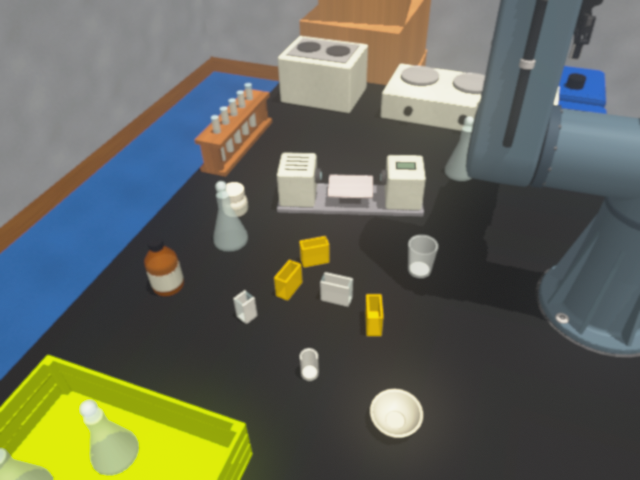

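Top view: yellow look-alikes are at (264,204), (314,214) and (247,304). The square short cell is at (216,180) and the round cell at (171,265). The whitish, elongated open box at (268,257) is the only one that fits long_cell; in the side view it is at (336,290). The platform is at (434,215) in top and (350,188) in side. I'll confirm this with one enlarged crop and measure.

```bash
python3 - <<'E'
from h import *
t=load('top0');s=load('side0')
a=cv2.resize(t['color'][225:290,225:315],(400,290),interpolation=cv2.INTER_NEAREST)
b=cv2.resize(s['color'][260:325,290:380],(400,290),interpolation=cv2.INTER_NEAREST)
c=cv2.resize(t['color'][150:285,350:535],(400,292))
e=cv2.resize(s['color'][140:220,270:435],(400,292))
cv2.imwrite('pics/crop1.png',np.vstack([np.hstack([a,b]),np.hstack([c,e])])[:,:,::-1])
def blob(d,seed,thr):
    hsv=cv2.cvtColor(d['color'],cv2.COLOR_RGB2HSV); m=((hsv[...,2]>thr)&(hsv[...,1]<70)).astype(np.uint8)
    n,l=cv2.connectedComponents(m); 
    ys,xs=np.where(l==l[seed[1],seed[0]]) if l[seed[1],seed[0]] else (np.array([0]),np.array([0]))
    pts=np.stack([xs,ys],1).astype(np.float32); return pts
for nm,d,sd in(('top cell',t,(263,257)),('side cell',s,(336,296)),('top plat',t,(434,215)),('side plat',s,(350,185))):
  for th in (60,90,120,200):
    p=blob(d,sd,th); r=cv2.minAreaRect(p); print(nm,th,len(p),np.round(r[0],1),np.round(r[1],1),round(r[2],1),cv2.boxPoints(r).round(1).tolist())
for nm,p in(('cell',(268,257)),('plat',(434,215)),('bench',(290,257))):
    x=p; z=t['z_map'][x[1],x[0]]; P=t['E']@np.append(np.linalg.inv(t['K'])@[x[0]*z,x[1]*z,z],1);print(nm,P.round(4))
E
```

```text
top cell 60 669 [267.5 255.5] [35. 19.] 90.0 [[258.0, 238.0], [277.0, 238.0], [277.0, 273.0], [258.0, 273.0]]
top cell 90 630 [267.5 256. ] [34.7 18.3] 87.3 [[257.5, 239.10000610351562], [275.79998779296875, 238.1999969482422], [277.5, 272.8999938964844], [259.20001220703125, 273.79998779296875]]
top cell 120 575 [267.5 256. ] [34. 17.] 90.0 [[259.0, 239.0], [276.0, 239.0], [276.0, 273.0], [259.0, 273.0]]
top cell 200 1 [0. 0.] [0. 0.] 0.0 [[0.0, 0.0], [0.0, 0.0], [0.0, 0.0], [0.0, 0.0]]
side cell 60 140176 [319.5 238. ] [476. 639.] 90.0 [[-0.0, 0.0], [639.0, 0.0], [639.0, 476.0], [0.0, 476.0]]
side cell 90 992 [335.8 288.6] [35.7 30.6] 12.5 [[315.1000061035156, 299.70001220703125], [321.70001220703125, 269.79998779296875], [356.5, 277.6000061035156], [349.8999938964844, 307.3999938964844]]
side cell 120 909 [335.8 288.6] [34.2 29.2] 12.5 [[316.0, 299.1000061035156], [322.29998779296875, 270.6000061035156], [355.70001220703125, 278.0], [349.29998779296875, 306.5]]
side cell 200 1 [0. 0.] [0. 0.] 0.0 [[0.0, 0.0], [0.0, 0.0], [0.0, 0.0], [0.0, 0.0]]
top plat 60 12038 [435.2 213.2] [193
[... 837 characters left out ...]
.0, 476.0]]
side plat 90 7493 [350.8 183.4] [150.1  62. ] 1.3 [[275.1000061035156, 212.6999969482422], [276.5, 150.6999969482422], [426.6000061035156, 154.1999969482422], [425.20001220703125, 216.10000610351562]]
side plat 120 6595 [350.3 182.8] [149.1  59.9] 1.6 [[275.0, 210.6999969482422], [276.6000061035156, 150.8000030517578], [425.70001220703125, 155.0], [424.0, 214.8000030517578]]
side plat 200 909 [350.1 185.9] [44.1 20.9] 1.7 [[327.79998779296875, 195.60000610351562], [328.3999938964844, 174.8000030517578], [372.5, 176.10000610351562], [371.8999938964844, 196.89999389648438]]
cell [0.4761 0.151  0.0049 1.    ]
plat [ 0.5424 -0.1463  0.0477  1.    ]
bench [0.476  0.1109 0.0016 1.    ]
```

View pics/crop1.png

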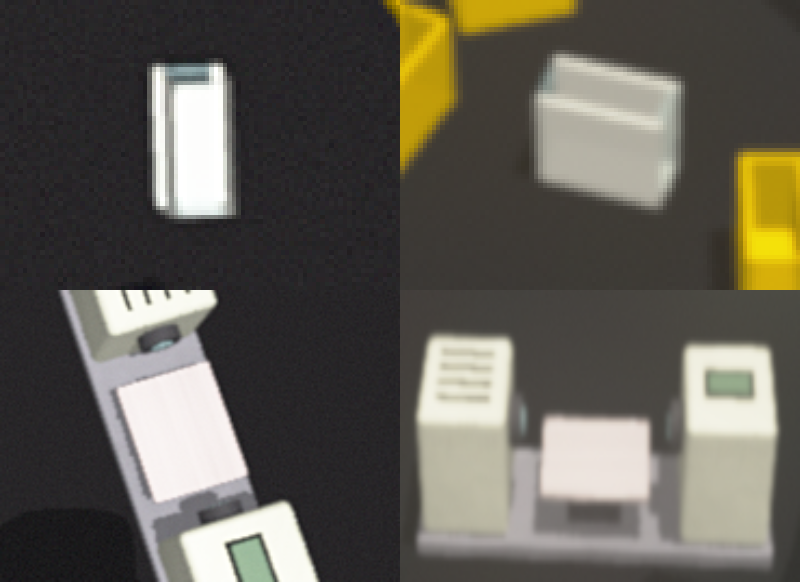

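The crop confirms it: whitish box, open top, frosted long sides running up and down the image (world x), with clear ends at top and bottom. The platform is pinkish-white, lamp (slots) at the top of the image and detector below. Next I'll triangulate from the two views.

```bash
cat >> h.py <<'E'
def tri(obs):
    A=np.zeros((3,3));b=np.zeros(3)
    for d,uv in obs:
        p,r=ray(d,*uv); r=r/np.linalg.norm(r); P=np.eye(3)-np.outer(r,r); A+=P;b+=P@p
    X=np.linalg.solve(A,b); return X,[np.round(proj(d,X)-uv,1).tolist() for d,uv in obs]
def quad(d,roi,thr):
    u0,v0,u1,v1=roi; hsv=cv2.cvtColor(d['color'],cv2.COLOR_RGB2HSV)
    m=np.zeros(hsv.shape[:2],np.uint8); m[v0:v1,u0:u1]=255*(hsv[v0:v1,u0:u1,2]>thr)
    m=cv2.morphologyEx(m,cv2.MORPH_OPEN,np.ones((3,3)))
    c=max(cv2.findContours(m,cv2.RETR_EXTERNAL,cv2.CHAIN_APPROX_NONE)[0],key=cv2.contourArea)
    h=cv2.convexHull(c); return cv2.approxPolyDP(h,0.05*cv2.arcLength(h,True),True)[:,0]
E
python3 - <<'E'
from h import *
t=load('top0');s=load('side0')
qt=quad(t,(395,175,470,255),200); qs=quad(s,(320,165,380,205),200); print(qt.tolist(),qs.tolist())
print('plat',tri([(t,(433.8,215.2)),(s,(350.1,185.9))]))
P=[onplane(t,*p,0.045) for p in qt.astype(float)];print(np.round(P,4).tolist(),np.mean(P,0))
print('cell c1',tri([(t,(258.3,239)),(s,(320.9,281.3))])); print('c2',tri([(t,(259.8,270)),(s,(349,288.7))]))
print('rim c',onplane(t,265.8,254,.05))
for nm,u in(('short',(216,180)),('round',(171,265)),('y1',(264,204)),('y2',(314,214)),('y3',(247,304))): print(nm,onplane(t,*u,.03).round(3))
E
```

```text
[[445, 183], [463, 235], [421, 247], [405, 195]] [[330, 176], [370, 176], [371, 196], [329, 195]]
plat (array([ 0.54262484, -0.14783319,  0.04043746]), [[0.1, 0.5], [-0.4, -0.1]])
[[0.6011, -0.1695, 0.045], [0.5064, -0.1964, 0.045], [0.4859, -0.1214, 0.045], [0.5799, -0.0969, 0.045]] [ 0.5433384  -0.14604351  0.045     ]
cell c1 (array([0.49973344, 0.16297167, 0.05129114]), [[0.3, 1.5], [-1.4, -0.3]])
c2 (array([0.4458825 , 0.16046297, 0.04786779]), [[0.3, 1.5], [-1.4, -0.3]])
rim c [0.47602428 0.15045105 0.05      ]
short [0.615 0.244 0.03 ]
round [0.461 0.32  0.03 ]
y1 [0.57  0.156 0.03 ]
y2 [0.55  0.066 0.03 ]
y3 [0.391 0.185 0.03 ]
```

send_rows(
  motion=[
    [0,0,0,15,-18,0,-1],
    [0,0,0,30,-37,0,-1],
    [0,0,0,30,-37,0,-1],
    [0,0,0,30,-37,0,-1],
    [0,0,0,30,-37,0,-1],
    [0,0,0,30,-37,0,-1],
    [0,0,0,30,-37,0,-1],
    [0,0,0,30,-37,0,-1],
    [0,0,0,30,-37,0,-1],
    [0,0,0,30,-37,0,-1],
  ],
)

```text
time_s: 1.15
eef_pos: [0.3308, -0.1471, 0.2314]
eef_rot: [0.0, 0.993, 0.121, 0.0]
wrist_force: [1.3, -0.0, 0.3]
opening: 1.003
grasp_force: 0.0
```

send_rows(
  motion=[
    [0,0,0,28,-34,0,-1],
    [0,0,0,28,-34,0,-1],
    [0,0,0,28,-34,0,-1],
    [0,0,0,28,-34,0,-1],
    [0,0,0,28,-34,0,-1],
    [0,0,0,28,-34,0,-1],
    [0,0,0,28,-34,0,-1],
    [0,0,5.7,14,-15,0,-1],
    [0,0,5.7,0,0,0,-1],
    [0,0,0,0,0,0,-1],
  ],
)

```text
time_s: 2.15
eef_pos: [0.4733, 0.1479, 0.2308]
eef_rot: [0.0, 1.0, 0.022, -0.001]
wrist_force: [-0.3, -0.0, 0.9]
opening: 0.999
grasp_force: 0.0
```

```bash
python3 - <<'E'
from h import *
d=shot('wrist','w1'); print(T().round(4).tolist()); print('pred rim centre px',proj(d,[.474,.149,.05]))
hsv=cv2.cvtColor(d['color'],cv2.COLOR_RGB2HSV);np.set_printoptions(linewidth=250)
E
```

```text
[[0.9989, 0.0466, -0.001, 0.4732], [0.0466, -0.9989, -0.0001, 0.1474], [-0.001, 0.0001, -1.0, 0.2308], [0.0, 0.0, 0.0, 1.0]]
pred rim centre px [316.75418511 213.31688289]
```

View pics/w1.png

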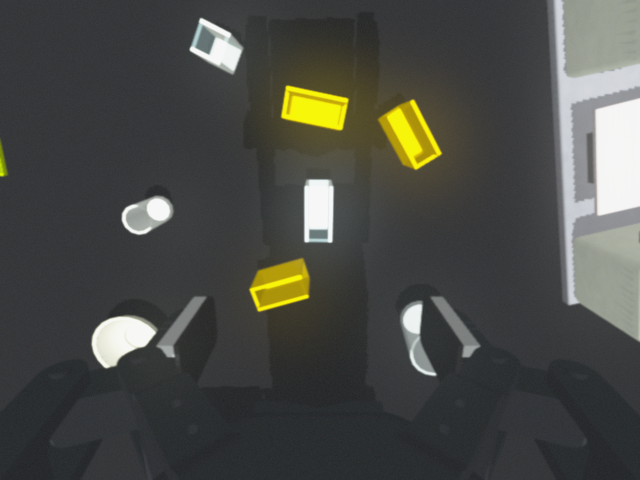

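Wrist view: long cell at (319,210), spanning u 304–333 and v 180–243, between yellow ones at (315,108), (410,133) and (280,285). Now I'll refine its pose from the rim edges.

```bash
python3 - <<'E'
from h import *
d=load('w1');t=load('top0'); g=cv2.cvtColor(d['color'],cv2.COLOR_RGB2GRAY)
roi=g[170:255,290:350].astype(float)
L=[];Rr=[]
for v in range(190,242):
    u=np.where(g[v,290:350]>100)[0]+290
    if len(u): L.append(onplane(d,u[0]-.5,v,.05));Rr.append(onplane(d,u[-1]+.5,v,.05))
L=np.array(L);Rr=np.array(Rr)
for A in(L,Rr):
    p=np.polyfit(A[:,0],A[:,1],1); print('slope deg',np.degrees(np.arctan(p[0])),'y at .474',np.polyval(p,.474))
col=g[170:255,319].astype(int); print(col.tolist()); col=g[170:255,307]; print(col.tolist())
for v in(180,185,188,243): print(v,onplane(d,319,v,.05)[:2],onplane(d,319,v,.0)[:2])
# height check by two views: -x,+y rim corner
print(g[236:248,300:312])
print(tri([(t,(259.8,270)),(d,(304.5,242.5))]))
E
```

```text
slope deg 3.214021752170512 y at .474 0.16212677049627847
slope deg 2.4900385052883833 y at .474 0.13316726975975757
[76, 76, 76, 77, 76, 76, 77, 76, 84, 158, 236, 243, 243, 244, 243, 244, 247, 247, 247, 247, 247, 247, 247, 247, 247, 247, 247, 247, 247, 247, 247, 247, 247, 247, 247, 247, 247, 247, 247, 247, 247, 247, 247, 247, 247, 247, 247, 247, 247, 247, 247, 247, 247, 247, 247, 247, 247, 245, 239, 193, 133, 120, 119, 120, 117, 119, 117, 120, 149, 196, 206, 178, 115, 77, 73, 72, 71, 72, 72, 71, 69, 70, 70, 69, 70]
[72, 74, 74, 73, 74, 74, 73, 75, 85, 120, 161, 174, 177, 177, 181, 205, 241, 247, 247, 247, 247, 247, 247, 247, 247, 247, 247, 247, 247, 247, 247, 247, 247, 247, 247, 247, 247, 247, 247, 247, 247, 247, 247, 247, 247, 247, 247, 247, 247, 247, 247, 247, 247, 247, 247, 247, 247, 247, 247, 247, 247, 247, 247, 247, 247, 247, 247, 247, 247, 247, 247, 235, 150, 82, 71, 71, 69, 70, 70, 69, 70, 69, 67, 71, 71]
180 [0.50555139 0.14828625] [0.49926939 0.14787523]
185 [0.50094028 0.14807826] [0.49394407 0.14763503]
188 [0.4981554  0.14795265] [0.49072784 0.14748997]
243 [0.44454639 0.14553461] [0.42881533 0.14469739]
[[ 73  73  75  96 180 243 247 247 230 156 121 118]
 [ 71  73  75  95 180 243 247 247 230 158 125 123]
 [ 70  71  72  96 178 243 247 247 234 181 156 153]
 [ 70  72  72  97 179 243 247 247 239 211 199 197]
 [ 71  71  73  96 174 241 247 247 238 212 204 203]
 [ 69  69  70  90 152 219 238 235 212 181 174 172]
 [ 70  72  72  78 103 137 155 150 132 114 108 112]
 [ 70  70  70  72  74  80  83  82  77  77  75  75]
 [ 69  71  70  73  73  72  73  71  74  74  73  74]
 [ 70  68  69  72  70  72  71  71  72  71  72  71]
 [ 70  72  70  69  70  72  70  69  72  69  71  69]
 [ 69  68  69  71  72  71  71  70  71  73  72  72]]
(array([0.44739187, 0.15952071, 0.05948179]), [[0.1, -0.0], [-0.1, 0.0]])
```

The cell's centre is at about (0.473, 0.148) with yaw 2.8°, so the tool is already aligned. Descending and gripping.

send_rows(
  motion=[
    [0,0,0,0,0,30,-1],
    [0,0,0,0,0,40,-1],
    [0,0,0,0,0,40,-1],
    [0,0,0,0,0,35,-1],
    [0,0,0,0,0,25,-1],
    [0,0,0,0,0,20,-1],
    [0,0,0,0,0,15,-1],
    [0,0,0,0,0,10,-1],
    [0,0,0,0,0,0,-1],
    [0,0,0,0,0,0,-1],
  ],
)

```text
time_s: 3.2
eef_pos: [0.4739, 0.1469, 0.0168]
eef_rot: [-0.0, 1.0, 0.022, 0.0]
wrist_force: [-0.6, 1.1, -0.7]
opening: 1.0
grasp_force: 0.0
```

send_rows(
  motion=[
    [0,0,0,0,0,0,-0.5],
    [0,0,0,0,0,0,-0.2],
    [0,0,0,0,0,0,0.1],
    [0,0,0,0,0,0,0.3],
    [0,0,0,0,0,0,0.5],
    [0,0,0,0,0,0,1],
    [0,0,0,0,0,0,1],
    [0,0,0,0,0,0,1],
    [0,0,0,0,0,0,1],
    [0,0,0,0,0,0,1],
  ],
)

```text
time_s: 4.2
eef_pos: [0.474, 0.1472, 0.0167]
eef_rot: [-0.0, 1.0, 0.022, 0.0]
wrist_force: [-0.1, -1.0, 5.3]
opening: 0.298
grasp_force: 59.7
```

send_rows(
  motion=[
    [0,0,0,0,0,-5,1],
    [0,0,0,0,0,-15,1],
    [0,0,0,0,0,-25,1],
    [0,0,0,0,0,-25,1],
    [0,0,0,0,0,-25,1],
    [0,0,0,0,0,-25,1],
    [0,0,0,0,0,-20,1],
    [0,0,0,0,0,-10,1],
    [0,0,0,0,0,0,1],
    [0,0,0,0,0,0,1],
  ],
)

```text
time_s: 5.2
eef_pos: [0.4729, 0.1471, 0.1653]
eef_rot: [0.0, 1.0, 0.022, -0.001]
wrist_force: [-0.2, 0.6, -1.2]
opening: 0.295
grasp_force: 59.1
```

send_rows(
  motion=[
    [0,0,0,3,15,0,1],
    [0,0,0,7,35,0,1],
    [0,0,0,7,38,0,1],
    [0,0,0,7,38,0,1],
    [0,0,0,7,38,0,1],
    [0,0,0,7,38,0,1],
    [0,0,0,7,38,0,1],
    [0,0,0,7,37,0,1],
    [0,0,-6.4,4,20,0,1],
    [0,0,-6.4,0,0,0,1],
  ],
)

```text
time_s: 6.2
eef_pos: [0.542, -0.1499, 0.1643]
eef_rot: [-0.0, 0.991, 0.134, -0.001]
wrist_force: [-0.6, 0.9, 0.0]
opening: 0.296
grasp_force: 59.1
```

```bash
python3 - <<'E'
from h import *
shot('wrist','w2');shot('top','top2');shot('side','side2'); print(T().round(4).tolist(),ctrl.get_obs()['opening'])
a=load('w2')['color']; b=load('side2')['color'][100:230,260:440]
c=np.hstack([cv2.resize(a,(460,345)),cv2.resize(b,(340,345))]);cv2.imwrite('pics/c2.png',c[:,:,::-1])
E
```

```text
[[0.9653, 0.2611, -0.0029, 0.5415], [0.2611, -0.9653, 0.0016, -0.1469], [-0.0024, -0.0023, -1.0, 0.1645], [0.0, 0.0, 0.0, 1.0]] 0.29629459406778524
```

View pics/c2.png

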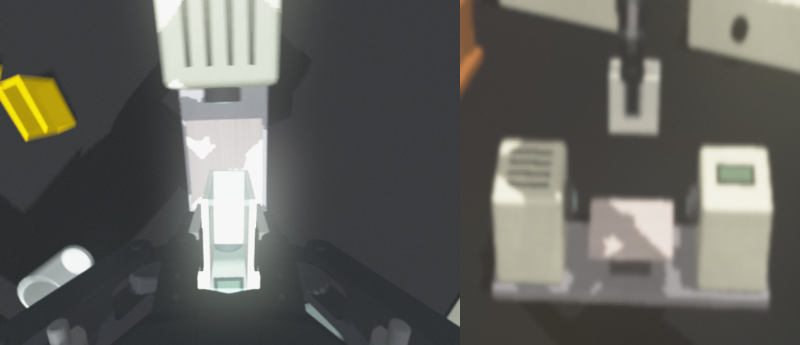

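Wrist and side views show the cell held upright between the pads, roughly centred above the platform and parallel to its edges. In the full wrist image the platform's lamp-end edge runs from about (261,165) to (373,165). I'll check the centre from that.

```bash
python3 - <<'E'
from h import *
d=load('w2');g=cv2.cvtColor(d['color'],cv2.COLOR_RGB2GRAY).astype(int)
for v in(175,195): print(v,list(zip(range(246,276),g[v,246:276])),'\n',list(zip(range(360,386),g[v,360:386])))
for u in(290,340): print(u,list(zip(range(155,178),g[155:178,u])))
M=T(); print('tool frame: edge mid', [ (np.linalg.inv(M)@np.append(onplane(d,u,v,.045),1)).round(4).tolist() for u,v in((262,166),(373,166),(262,190),(373,190))])
print('two-view top edge', tri([(d,(262,166)),(load('top0'),(405,193))]),tri([(d,(373,166)),(load('top0'),(446,181.5))]))
E
```

```text
175 [(246, np.int64(67)), (247, np.int64(68)), (248, np.int64(71)), (249, np.int64(70)), (250, np.int64(70)), (251, np.int64(77)), (252, np.int64(92)), (253, np.int64(115)), (254, np.int64(138)), (255, np.int64(164)), (256, np.int64(183)), (257, np.int64(190)), (258, np.int64(192)), (259, np.int64(198)), (260, np.int64(205)), (261, np.int64(209)), (262, np.int64(210)), (263, np.int64(212)), (264, np.int64(212)), (265, np.int64(212)), (266, np.int64(211)), (267, np.int64(213)), (268, np.int64(213)), (269, np.int64(214)), (270, np.int64(215)), (271, np.int64(216)), (272, np.int64(216)), (273, np.int64(216)), (274, np.int64(216)), (275, np.int64(216))] 
 [(360, np.int64(213)), (361, np.int64(210)), (362, np.int64(210)), (363, np.int64(207)), (364, np.int64(209)), (365, np.int64(203)), (366, np.int64(194)), (367, np.int64(181)), (368, np.int64(170)), (369, np.int64(160)), (370, np.int64(145)), (371, np.int64(129)), (372, np.int64(107)), (373, np.int64(92)), (374, np.int64(87)), (375, np.int64(85)), (376, np.int64(84)), (377, np.int64(85)), (378, np.int64(84)), (379, np.int64(87)), (380, 
[... 1978 characters left out ...]
4(162)), (161, np.int64(161)), (162, np.int64(164)), (163, np.int64(163)), (164, np.int64(171)), (165, np.int64(192)), (166, np.int64(207)), (167, np.int64(210)), (168, np.int64(210)), (169, np.int64(213)), (170, np.int64(211)), (171, np.int64(213)), (172, np.int64(213)), (173, np.int64(212)), (174, np.int64(213)), (175, np.int64(212)), (176, np.int64(212)), (177, np.int64(214))]
tool frame: edge mid [[0.05, -0.0383, 0.1194, 1.0], [0.0503, 0.0438, 0.1192, 1.0], [0.0322, -0.0391, 0.1195, 1.0], [0.0325, 0.0447, 0.1193, 1.0]]
two-view top edge (array([ 0.58106114, -0.09666427,  0.05186954]), [[-1.0, -1.4], [0.5, 0.4]]) (array([ 0.60213012, -0.1727484 ,  0.04914801]), [[-2.8, -1.9], [1.4, 0.3]])
```

Centre is within about 1 mm of the tool axis. Lowering, slowly at the end.

send_rows(
  motion=[
    [0,0,0,0,0,10,1],
    [0,0,0,0,0,15,1],
    [0,0,0,0,0,20,1],
    [0,0,0,0,0,20,1],
    [0,0,0,0,0,14,1],
    [0,0,0,0,0,9,1],
    [0,0,0,0,0,5,1],
    [0,0,0,0,0,3,1],
    [0,0,0,0,0,0,1],
    [0,0,0,0,0,0,1],
  ],
)

```text
time_s: 7.35
eef_pos: [0.543, -0.1474, 0.071]
eef_rot: [0.0, 0.991, 0.133, 0.001]
wrist_force: [0.1, 0.5, -0.3]
opening: 0.294
grasp_force: 59.0
```

send_rows(
  motion=[
    [0,0,0,0,0,0,1],
    [0,0,0,0,0,1,1],
    [0,0,0,0,0,1,1],
    [0,0,0,0,0,1,1],
    [0,0,0,0,0,1,1],
    [0,0,0,0,0,0.5,1],
    [0,0,0,0,0,0.5,1],
    [0,0,0,0,0,0,1],
    [0,0,0,0,0,0,1],
    [0,0,0,0,0,0,1],
  ],
)

```text
time_s: 8.35
eef_pos: [0.5425, -0.1471, 0.0653]
eef_rot: [0.0, 0.991, 0.133, 0.0]
wrist_force: [0.4, -0.0, -1.0]
opening: 0.297
grasp_force: 59.0
```

No contact yet; lowering further.

send_rows(
  motion=[
    [0,0,0,0,0,1,1],
    [0,0,0,0,0,0.5,1],
    [0,0,0,0,0,0.5,1],
    [0,0,0,0,0,0.5,1],
    [0,0,0,0,0,0.5,1],
    [0,0,0,0,0,0.3,1],
    [0,0,0,0,0,0.2,1],
    [0,0,0,0,0,0,1],
    [0,0,0,0,0,0,1],
    [0,0,0,0,0,0,1],
  ],
)

```text
time_s: 9.35
eef_pos: [0.5425, -0.1471, 0.0618]
eef_rot: [0.0, 0.991, 0.133, 0.0]
wrist_force: [-1.1, -0.1, 0.4]
opening: 0.295
grasp_force: 59.1
```

send_rows(
  motion=[
    [0,0,0,0,0,0.5,1],
    [0,0,0,0,0,0,1],
    [0,0,0,0,0,0.5,1],
    [0,0,0,0,0,0,1],
    [0,0,0,0,0,0.2,1],
    [0,0,0,0,0,0,1],
    [0,0,0,0,0,0,1],
    [0,0,0,0,0,0,1],
    [0,0,0,0,0,0,1],
    [0,0,0,0,0,0,1],
  ],
)

```text
time_s: 10.35
eef_pos: [0.5426, -0.1472, 0.0618]
eef_rot: [0.0, 0.991, 0.133, 0.0]
wrist_force: [-4.7, 1.9, 10.5]
opening: 0.292
grasp_force: 60.6
```

Contact: 10 N at the wrist. Releasing gently, then retreating straight up.

send_rows(
  motion=[
    [0,0,0,0,0,0,0.3],
    [0,0,0,0,0,0,0.2],
    [0,0,0,0,0,0,0.1],
    [0,0,0,0,0,0,0],
    [0,0,0,0,0,0,-0.2],
    [0,0,0,0,0,0,-0.4],
    [0,0,0,0,0,0,-0.7],
    [0,0,0,0,0,0,-1],
    [0,0,0,0,0,0,-1],
    [0,0,0,0,0,0,-1],
  ],
)

```text
time_s: 11.35
eef_pos: [0.5425, -0.1471, 0.0606]
eef_rot: [-0.0, 0.991, 0.133, 0.0]
wrist_force: [0.6, -0.5, 0.2]
opening: 0.997
grasp_force: 0.0
```

send_rows(
  motion=[
    [0,0,0,0,0,-5,-1],
    [0,0,0,0,0,-15,-1],
    [0,0,0,0,0,-25,-1],
    [0,0,0,0,0,-30,-1],
    [0,0,0,0,0,-30,-1],
    [0,0,0,0,0,-30,-1],
    [0,0,0,0,0,-20,-1],
    [0,0,0,0,0,-10,-1],
    [0,0,0,0,0,0,-1],
    [0,0,0,0,0,0,-1],
  ],
)

```text
time_s: 12.35
eef_pos: [0.5421, -0.1469, 0.225]
eef_rot: [-0.0, 0.991, 0.133, -0.0]
wrist_force: [0.4, 1.1, -0.6]
opening: 1.002
grasp_force: 0.0
```

```bash
python3 - <<'E'
from h import *
a=shot('wrist','w3')['color'];b=shot('side','side3')['color'][130:230,260:440];t=shot('top','top3')
c=np.hstack([cv2.resize(a,(460,345)),cv2.resize(b,(340,345))]);cv2.imwrite('pics/c3.png',c[:,:,::-1])
print(ctrl.get_obs()['time_s'],T().round(4).tolist())
d=cv2.absdiff(t['color'],load('top0')['color']).max(2)
print('short diff',d[160:195,200:232].mean(),'round diff',d[250:280,155:188].mean())
E
```

```text
12.5 [[0.9645, 0.264, -0.0024, 0.5417], [0.264, -0.9645, 0.0012, -0.1467], [-0.002, -0.0018, -1.0, 0.224], [0.0, 0.0, 0.0, 1.0]]
short diff 10.204464285714286 round diff 9.43131313131313
```

View pics/c3.png

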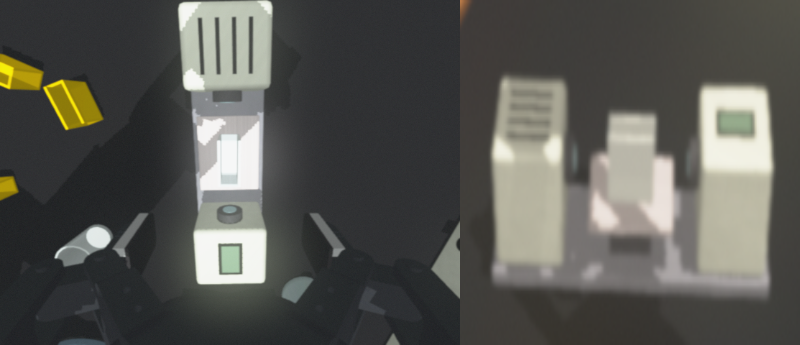

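The views show the long cell upright and released at the platform's centre (wrist crop about (229,158), side crop about (632,160)), with its length along the path and the gripper clear above it. The other cells weren't touched.

```bash
python3 -c "
from bench import ctrl; print(ctrl.hand_in())"
```

```text
the job is handed in; nothing more can be done
None
```

The long cell stands upright and released at the centre of the platform, its length along the light path; the arm went nowhere near the other two cells, and the job is handed in at about 12.5 s, though the hand-in gave back no verdict.

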